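# Cross-stack a handled tote over the sample tubes

## Robot

A 6-joint arm with a two-finger parallel gripper is mounted at the origin on the work surface. World frame = base frame: x ahead of the robot, y to its left, z up, the work surface at z = 0. Lengths are in mm, angles in rad, forces in N, time in s.
With the tool pointing down it reaches from about 250 to 800 mm from the base axis. Payload 8.5 kg.
Tool frame: the origin (TCP) lies midway between the tips of the shut fingers; the grasp point (between the pads) lies 19 mm behind it; y points along the fingers, z is the direction in which the jaws open and shut, and the axes are right-handed (so a half turn about y gives the same grasp; the last joint's range is limited). The gripper opens to 85 mm and grips with 20 to 120 N. Pads are 22 mm wide; open, the fingers measure 114 mm over their backs; the gripper's body (76 mm by 85 mm) begins 54 mm behind the grasp point. The pads swing forward as they close: fully open they stand 13 mm farther back than shut.
Start: joints at [-1.283, 0.238, -0.013, 1.319, 0, 1.571], TCP at [149.003, -503.365, 231.276] pointing down, gripper open.
Joint ranges: [-2.66, 2.66], [-1.03, 1.9], [-1.14, 1.46], [-1.82, 2.27], [-1.45, 1.34], [-3.14, 3.14]. Speed limits (rad/s): [2.22, 2.22, 2.79, 3.14, 3.14, 3.14].

## Interface

Orientations are given as a unit quaternion [x, y, z, w].
In Python, from bench import ctrl, viewer, job gives the robot as it stands.
- The arm moves only by the shell command python3 -m handwheel 'ROWS' [OPENING] [FORCE]. ROWS is JSON, a list that holds one entry, the list of rows, each a list of 4 numbers: the shift along the tool's x, y, z in mm, then the turn about the tool's y in degrees. In form: [[[tx, ty, tz, spin], ...]]. A call has 1 to 12 rows; each row is the pose to reach, as a shift and turn from the pose commanded when the call began, along the tool's axes at that moment; what a row does not reach only later rows make up. A row lasts 1/10 s, in which the tool goes at most 50 mm and 8.59 degrees, less where a joint would pass 70% of its speed; a pose out of reach is approached as far as the arm can. A call with a gripper value outside its range is refused whole. OPENING is the finger opening in mm, from 0 to 85.4, set as the call begins (- or left out, the last holds). The fingers move at their own pace and stop on an object; FORCE is the grip in N (left out, the last holds). Time passes only in rows, so rows that repeat a pose let the fingers close. It gives the time, the measured TCP pose, the force and the opening at its end, in the units of the state.
- ctrl.read_state(): the state, without advancing time (a new reading comes with each control period).
- viewer.read_camera(name): name is "scene" or "top" or "wrist"; returns a dict with "image" (400x640x3 uint8, red, green, blue), "intrinsics" (3x3 intrinsics, pixels), "T" (4x4, takes a point from camera to world coordinates); the wrist camera has in their place "mount" (4x4, takes a point from camera to tool coordinates, whose origin is the TCP and whose axes are the tool frame's). Camera axes: x right, y up, looking along -z (the intrinsics and any distortion apply to the point x, -y, -z); pixel columns grow to the right and rows downward; lengths in mm; the calibration is good to about 2 mm. A picture is of the moment at which its call begins: read the wrist's pose just before it. There is no depth.
- job.finish_job(): hands the job in, once; it reports no verdict.
The state is a dict: "clock": time; "q": joint angles; "joint_vel": joint speeds; "joint_efforts": joint torques, N m; "ee_pos": TCP position; "eef_rot": TCP orientation; "force": force on the tool from outside, world axes, zero at the start; "wrist_torque": the same for the moment, N m; "opening": finger opening in mm.
Only numpy, scipy, OpenCV 4.12 (cv2) and the standard library are available. Lean on these libraries where they do the work, as an engineer would, in place of code of your own. Each camera call takes 0.05 s, during which the arm holds its last target. There are 200 camera calls.

## Task

Stack the tote that has the carrying handle on top of the tote that holds the sample tubes. Turn it crosswise to that tote, a quarter turn from the facing in which they nest, so that it stands level on the two inner ledges and clear of the tubes. Set it down without dropping it, do not shove the tube tote about, and leave the empty tote where it is.

Things in the scene. Friction and masses are not known exactly. Their poses are not given: they have to be found in the camera images.
- handle_tote: Beige tote, 140 mm square rim, 106 mm square base, 82 mm high, 0.24 kg, loose, with a grey handle bar over its centre: 16 mm thick (x), 84 long (y), from 110 to 132 mm above the underside, on 2 thin posts. Origin: centre of the underside, z up. Its x walls are grooved outside and carry a ledge inside; its y walls are plain. The same turned half round.
- tube_tote: Same tote and axes, no handle, 0.45 kg, loose; holds short purple-capped tubes (captive, tops at 48 mm). Ledges in the middle of its +x and -x walls, 60 mm long, 36 to 61 mm from centre, 70 mm above the underside, a 12 mm stop behind each. A tote with x along this y, either way, stands on them, 8 mm play to each stop; x along this x, it drops past them.
- empty_tote: Same tote and axes (origin at the centre of the underside, x through its two ledges), 0.18 kg, loose, with no handle and nothing in it: a bystander. All three totes stand on the bench and swap places from start to start.
Things that resemble listed ones, but are neither listed nor needed, are in the scene too. What is shaped like the handle_tote but purple is not meant.

How it is judged:
By the outcome, as a careful person would: the job done as asked, in the order asked, and still so for the second after the job is handed in, with the robot touching nothing.
It also fails if it takes over 38 s, if anything falls off the work surface, if the arm or the gripper's body presses on something with over 40 N, if the wrist force passes 120 N, or if a joint passes its speed limit or range.

## Working session

There is one attempt and no reset: what is moved stays moved. The work goes in short steps, Python scripts to look and compute and a shell command to move; the robot and the scene stay as the last step left them, time stands still between calls to the robot, and variables do not carry over. Pictures are saved under pics/ and viewed, about 8 in all and at most 12, crops included, and the job is handed in when it is done.

```bash
mkdir -p pics; ls
python3 - <<'E'
from bench import ctrl, viewer
import cv2,pickle
s=ctrl.read_state();print(s)
d={}
for n in("scene","top"):
    c=viewer.read_camera(n);d[n]=c
    cv2.imwrite(f"pics/{n}0.png",c["image"][:,:,::-1]);print(n,c["intrinsics"],c["T"],[k for k in c])
pickle.dump(d,open("cams.pkl","wb"))
E
```

```text
pics
{'clock': 0.0, 'q': array([-1.28299718e+00,  2.38801385e-01, -1.42740212e-02,  1.31917292e+00,
       -2.07193598e-05,  1.57078021e+00]), 'joint_vel': array([-0.00057753, -0.00024862,  0.00089605,  0.00127289,  0.00071777,
        0.00015988]), 'joint_efforts': array([ 2.56422019e-03, -5.38783872e+01,  3.46432686e+01,  1.84452074e-02,
       -1.83443353e-04,  5.20037773e-07]), 'ee_pos': array([ 148.89390836, -503.01258586,  230.65910671]), 'eef_rot': array([-0.10148805,  0.70030434, -0.69929034,  0.10132632]), 'force': array([ 0.95397791, -0.22318495, -0.1112276 ]), 'wrist_torque': array([0.00714598, 0.02204061, 0.04073033]), 'opening': 85.51727045935847}
scene [[512.40446257   0.         322.43001648]
 [  0.         512.40446257 204.70811285]
 [  0.           0.           1.        ]] [[ 6.90410330e-02 -5.44560114e-01  8.35875361e-01  1.68591237e+03]
 [ 9.97394060e-01  5.52645041e-02 -4.63780528e-02  7.39367915e+01]
 [-2.09385996e-02  8.36899108e-01  5.46956541e-01  8.38446978e+02]
 [ 0.00000000e+00  0.00000000e+00  0.00000000e+00  1.00000000e+00]] ['image', 'intrinsics', 'T']
top [[391.86153102   0.         319.34924113]
 [  0.         391.86153102 198.40343699]
 [  0.           0.           1.        ]] [[ 1.39385221e-02  9.98183002e-01 -5.86209175e-02  4.00127624e+02]
 [-9.99745642e-01  1.49519377e-02  1.68846441e-02  1.48024819e+02]
 [ 1.77304611e-02  5.83706599e-02  9.98137514e-01  1.07508459e+03]
 [ 0.00000000e+00  0.00000000e+00  0.00000000e+00  1.00000000e+00]] ['image', 'intrinsics', 'T']
```

View pics/top0.png

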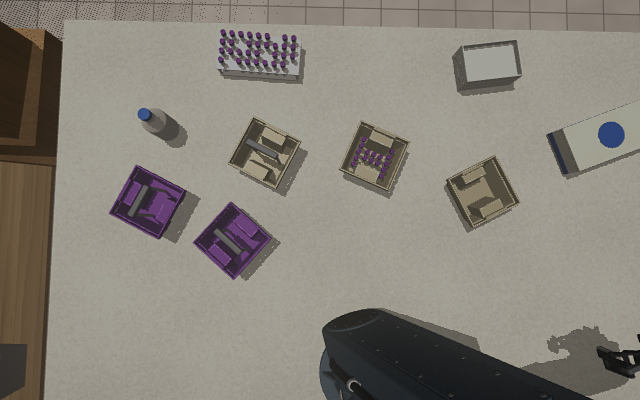

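View pics/scene0.png

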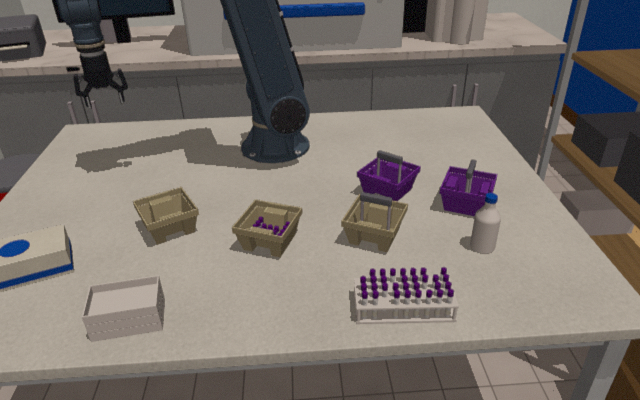

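```bash
cat > h.py <<'E'
import numpy as np,cv2,pickle
from scipy.spatial.transform import Rotation as R
def ray(c,uv,z,T=None):
    T=c["T"] if T is None else T
    uv=np.atleast_2d(uv).astype(float);K=c["intrinsics"]
    d=np.c_[(uv[:,0]-K[0,2])/K[0,0],-(uv[:,1]-K[1,2])/K[1,1],-np.ones(len(uv))]@T[:3,:3].T
    o=T[:3,3];return o+d*((z-o[2])/d[:,2])[:,None]
E
python3 - <<'E'
from h import *
c=pickle.load(open("cams.pkl","rb"))["top"];im=c["image"]
hsv=cv2.cvtColor(im,cv2.COLOR_RGB2HSV)
m=cv2.inRange(hsv,(14,55,40),(32,255,255));m[:,:100]=0;m[:80]=0
m=cv2.morphologyEx(m,cv2.MORPH_CLOSE,np.ones((5,5)))
for k in cv2.findContours(m,cv2.RETR_EXTERNAL,cv2.CHAIN_APPROX_NONE)[0]:
    if cv2.contourArea(k)<1000: continue
    p=ray(c,k[:,0],82)[:,:2]
    print(k[:,0].mean(0),cv2.minAreaRect(p.astype(np.float32)))
g=cv2.inRange(hsv,(0,0,50),(180,45,140));g2=np.zeros_like(g);g2[125:180,235:295]=g[125:180,235:295]
k=max(cv2.findContours(g2,cv2.RETR_EXTERNAL,cv2.CHAIN_APPROX_NONE)[0],key=cv2.contourArea)
print("bar",k[:,0].mean(0),cv2.minAreaRect(ray(c,k[:,0],132)[:,:2].astype(np.float32)))
cv2.imwrite("pics/crop.png",cv2.resize(im[105:240,215:415,::-1],None,fx=4,fy=4,interpolation=cv2.INTER_CUBIC))
E
```

```text
[482.51030928 190.81958763] ((482.6710205078125, -285.390380859375), (139.2193603515625, 149.56951904296875), 27.62029266357422)
[374.68159204 155.24875622] ((571.2431030273438, -8.372344970703125), (138.44476318359375, 140.283447265625), 67.15029907226562)
[261.86885246 154.88934426] ((575.2427978515625, 273.8643798828125), (139.2417755126953, 138.4598388671875), 63.27511215209961)
bar [263.75308642 150.17283951] ((569.8411865234375, 268.8340759277344), (99.28595733642578, 22.182876586914062), 62.34474182128906)
```

View pics/crop.png

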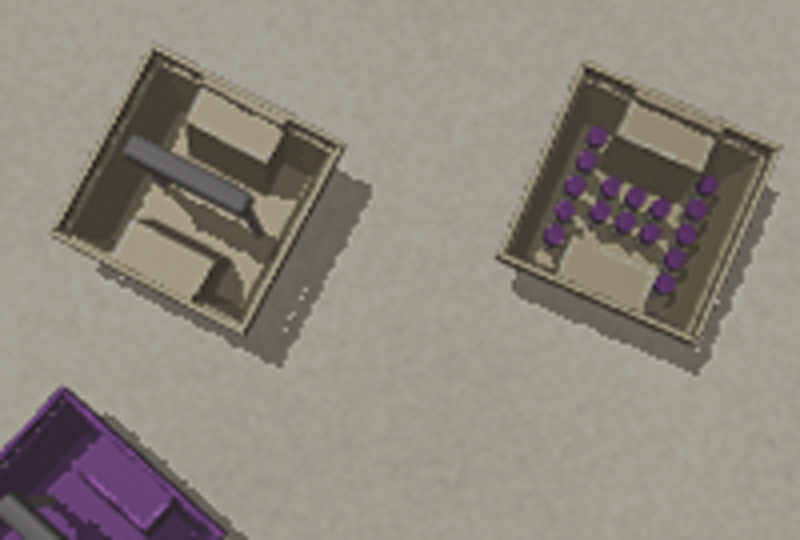

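```bash
cat >> h.py <<'E'
from bench import ctrl,viewer
def plan(pos,zdeg):
    "shift in tool axes, spin to get TCP to pos with jaw axis (tool z) at world yaw zdeg (mod 180)"
    s=ctrl.read_state();M=R.from_quat(s["eef_rot"]).as_matrix()
    cur=np.degrees(np.arctan2(M[1,2],M[0,2]))
    d=(zdeg-cur+90)%180-90
    print("t",round(s["clock"],2),"pos",s["ee_pos"].round(1),"q",s["q"].round(2),"zyaw",cur.round(1),"ydir",M[:,1].round(3))
    print("shift",(M.T@(np.array(pos)-s["ee_pos"])).round(1),"spin",round(-d,1),"or",round(-d+np.sign(d)*180,1))
E
python3 -c "
from h import *
plan([575,274,230],-26.8)"
```

```text
t 0.1 pos [ 148.9 -503.1  230.8] q [-1.28  0.24 -0.01  1.32 -0.    1.57] zyaw -73.5 ydir [-0.     0.001 -1.   ]
shift [-629.1    1.5 -624.2] spin -46.7 or 133.3
```

```bash
r='[-629,0,-624,-46.7]'; python3 -m handwheel '[[[-629,0,-624,-46.7],[-629,0,-624,-46.7],[-629,0,-624,-46.7],[-629,0,-624,-46.7],[-629,0,-624,-46.7],[-629,0,-624,-46.7],[-629,0,-624,-46.7],[-629,0,-624,-46.7],[-629,0,-624,-46.7],[-629,0,-624,-46.7],[-629,0,-624,-46.7],[-629,0,-624,-46.7]]]' 85 40
python3 -c "
from h import *
plan([575,274,230],-26.8)"
```

```text
clock: 1.3
ee_pos: [437.9, 24.9, 231.3]
eef_rot: [0.371, -0.602, 0.602, -0.371]
force: [0.8, -1.5, 0.4]
opening: 84.7
t 1.3 pos [437.9  24.9 231.3] q [ 0.06  0.09 -0.2   1.28 -0.    2.1 ] zyaw -26.8 ydir [ 0. -0. -1.]
shift [-284.1    1.3   10.1] spin 0.0 or -180.0
```

```bash
python3 -m handwheel '[[[-284,1,10,0],[-284,1,10,0],[-284,1,10,0],[-284,1,10,0],[-284,1,10,0],[-284,1,10,0],[-284,1,10,0],[-284,1,10,0],[-284,1,10,0]]]'
python3 - <<'E'
from h import *
plan([575,274,230],-26.8)
s=ctrl.read_state();c=viewer.read_camera("wrist")
T=np.eye(4);T[:3,:3]=R.from_quat(s["eef_rot"]).as_matrix();T[:3,3]=s["ee_pos"]
c["T"]=T@c["mount"];pickle.dump(c,open("w1.pkl","wb"));print(c["mount"].round(2),c["intrinsics"])
cv2.imwrite("pics/w1.png",c["image"][:,:,::-1])
E
```

```text
clock: 2.2
ee_pos: [574.0, 270.8, 230.2]
eef_rot: [0.371, -0.602, 0.602, -0.37]
force: [-0.2, -1.0, -0.5]
opening: 85.0
t 2.2 pos [574.  270.8 230.2] q [ 0.44  0.43  0.27  1.41 -0.    2.48] zyaw -26.8 ydir [-0.001 -0.001 -1.   ]
shift [-3.3  0.2 -0.5] spin -0.0 or 180.0
[[   0.     -0.95   -0.3   -77.46]
 [  -0.      0.3    -0.95 -142.11]
 [   1.      0.      0.     -0.51]
 [   0.      0.      0.      1.  ]] [[292.20624536   0.         313.24615271]
 [  0.         292.20624536 202.46782782]
 [  0.           0.           1.        ]]
```

View pics/w1.png

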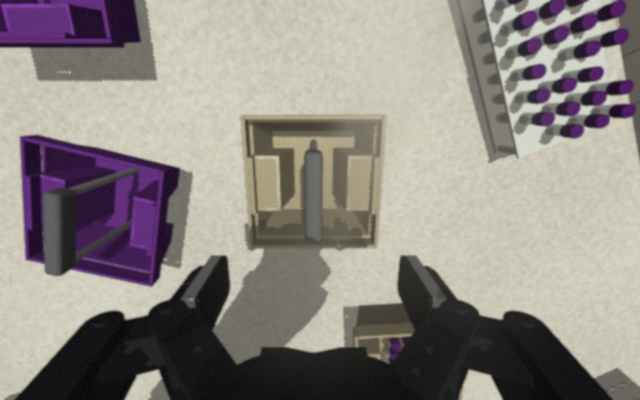

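Run:
```python
from h import *
c=pickle.load(open("w1.pkl","rb"));im=c["image"]
hsv=cv2.cvtColor(im,cv2.COLOR_RGB2HSV)
m=cv2.inRange(hsv,(0,0,40),(180,60,150));m2=np.zeros_like(m);m2[140:246,295:330]=m[140:246,295:330]
k=max(cv2.findContours(m2,cv2.RETR_EXTERNAL,cv2.CHAIN_APPROX_NONE)[0],key=cv2.contourArea)
print(cv2.boundingRect(k));x,y,w,h=cv2.boundingRect(k)
p=ray(c,k[:,0],132)[:,:2].astype(np.float32);print(cv2.minAreaRect(p))
print("axis pts",ray(c,[[313.5,150],[313.5,242]],132))
print("rim",ray(c,[[241,115],[386,116],[378,246],[248,246]],82).round(1), ray(c,[[241,115],[386,116],[378,246],[248,246]],82).mean(0))
```

```text
(295, 140, 35, 106)
((575.9189453125, 278.4934387207031), (93.27275085449219, 30.74168586730957), 63.13542175292969)
axis pts [[594.57699726 312.33356279 132.        ]
 [557.39834687 238.92943664 132.        ]]
rim [[545.  367.2  82. ]
 [667.8 304.   82. ]
 [607.5 181.7  82. ]
 [480.7 245.9  82. ]] [575.24405556 274.70459769  82.        ]
```

```bash
python3 -m handwheel '[[[-2,40,0,0],[-2,85,0,0],[-2,115,0,0],[-2,128,0,0],[-2,128,0,0],[-2,128,0,0]]]' 60 60
python3 -c "
from h import *
plan([575.6,274.9,102],-26.9)"
python3 -m handwheel '[[[0,0,0,0],[0,0,0,0],[0,0,0,0],[0,0,0,0],[0,0,0,0],[0,0,0,0]]]' 0 60
```

```text
clock: 2.85
ee_pos: [576.2, 273.4, 104.1]
eef_rot: [0.37, -0.602, 0.602, -0.371]
force: [-0.4, 0.5, 0.8]
opening: 60.0
t 2.85 pos [576.2 273.4 104.1] q [0.44 0.49 0.04 1.12 0.   2.48] zyaw -26.8 ydir [ 0.002  0.001 -1.   ]
shift [-1.1  2.1 -1.2] spin 0.1 or -179.9
clock: 3.45
ee_pos: [575.5, 273.9, 103.3]
eef_rot: [-0.37, 0.602, -0.602, 0.371]
force: [-2.5, 1.0, 6.7]
opening: 15.3
```

```bash
python3 -m handwheel '[[[0,-20,0,0],[0,-50,0,0],[0,-90,0,0],[0,-125,0,0],[0,-125,0,0],[0,-125,0,0]]]'
python3 -c "
from h import *
plan([571.2,-8.4,230],67.15)"
```

```text
clock: 4.05
ee_pos: [575.6, 273.6, 227.6]
eef_rot: [0.37, -0.602, 0.602, -0.371]
force: [-0.8, -0.3, -2.4]
opening: 15.1
t 4.05 pos [575.6 273.6 227.6] q [0.44 0.44 0.27 1.4  0.   2.48] zyaw -26.8 ydir [ 0.001  0.001 -1.   ]
shift [253.7  -2.6 123.2] spin 86.0 or -94.0
```

```bash
python3 -m handwheel '[[[12,-1,6,-4],[33,-2,16,-12],[58,-2,28,-20],[85,-2,41,-28.5],[112,-2,55,-37],[140,-2,68,-45.5],[168,-2,82,-54],[195,-2,95,-62.5],[218,-2,107,-71],[238,-2,116,-79],[250,-2,121.5,-87],[254,-2,123,-94]]]'
python3 -m handwheel '[[[0,0,0,0],[0,0,0,0],[0,0,0,0]]]'
python3 - <<'E'
from h import *
plan([571.9,-8.7,230],67.15)
a=[]
for n in("top","scene"):
    c=viewer.read_camera(n);pickle.dump(c,open(n+"2.pkl","wb"));a.append(c["image"][:,:,::-1])
b=[cv2.resize(a[0][95:235,290:480],None,fx=2.9,fy=2.9),cv2.resize(a[1][80:280,200:400],None,fx=2,fy=2)]
h=400;cv2.imwrite("pics/p2.png",np.hstack([b[0][:h,:400],b[1][:h]]))
E
```

```text
clock: 5.25
ee_pos: [569.5, -10.2, 227.2]
eef_rot: [0.694, -0.14, 0.137, -0.693]
force: [-0.1, -0.2, -2.3]
opening: 15.1
clock: 5.55
ee_pos: [570.3, -8.3, 228.6]
eef_rot: [0.693, -0.141, 0.14, -0.693]
force: [0.5, -0.1, -1.0]
opening: 15.0
t 5.55 pos [570.3  -8.3 228.6] q [-0.01  0.32  0.09  1.35  0.    0.39] zyaw 67.1 ydir [-0.001  0.    -1.   ]
shift [ 1.6 -1.4  0.2] spin -0.1 or 179.9
```

View pics/p2.png

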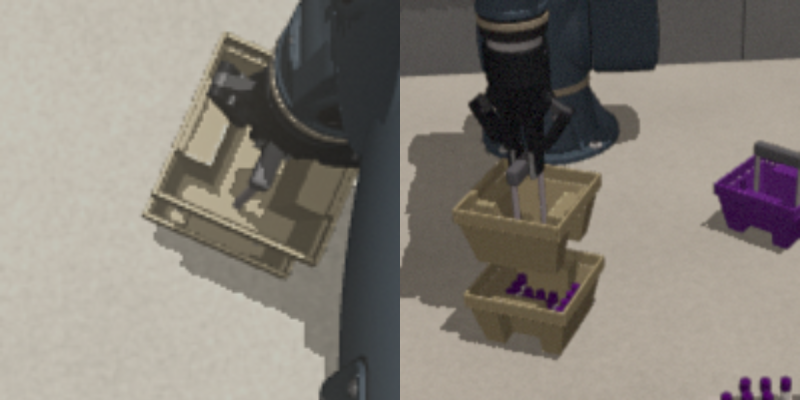

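```bash
python3 -m handwheel '[[[1.5,8,0,0],[1.5,20,0,0],[1.5,31,0,0],[1.5,40,0,0],[1.5,46,0,0],[1.5,49,0,0],[1.5,50,0,0],[1.5,50,0,0]]]'
python3 -c "
from h import *
plan([571.9,-8.7,173.3],67.15)"
```

```text
clock: 6.45
ee_pos: [572.1, -9.3, 179.5]
eef_rot: [-0.693, 0.14, -0.14, 0.693]
force: [0.3, -0.6, -2.3]
opening: 15.1
t 6.45 pos [572.1  -9.3 179.5] q [-0.02  0.34 -0.    1.23  0.    0.38] zyaw 67.2 ydir [ 0.  0. -1.]
shift [-0.5  6.2  0.5] spin 0.0 or -180.0
```

```bash
python3 -m handwheel '[[[0,1,0,0],[0,2,0,0],[0,3,0,0],[0,3.5,0,0],[0,4,0,0],[0,4.5,0,0],[0,4.5,0,0],[0,4.5,0,0]]]'
python3 -m handwheel '[[[0,0.5,0,0],[0,1,0,0],[0,1.5,0,0],[0,1.5,0,0],[0,1.5,0,0]]]'
```

```text
clock: 7.25
ee_pos: [572.0, -9.3, 174.8]
eef_rot: [-0.693, 0.14, -0.14, 0.693]
force: [0.2, -0.4, -1.6]
opening: 15.0
clock: 7.75
ee_pos: [572.1, -9.3, 173.4]
eef_rot: [-0.693, 0.14, -0.14, 0.693]
force: [0.7, -1.2, -0.4]
opening: 14.9
```

```bash
python3 -m handwheel '[[[0,0.4,0,0],[0,0.8,0,0],[0,0.8,0,0],[0,0.8,0,0]]]'
python3 -m handwheel '[[[0,0.4,0,0],[0,0.8,0,0],[0,0.8,0,0],[0,0.8,0,0]]]'
```

```text
clock: 8.15
ee_pos: [572.2, -9.4, 173.3]
eef_rot: [-0.693, 0.14, -0.14, 0.693]
force: [-1.5, -1.3, 5.1]
opening: 15.0
clock: 8.55
ee_pos: [572.2, -9.4, 173.3]
eef_rot: [-0.693, 0.139, -0.14, 0.693]
force: [-4.4, -0.6, 12.3]
opening: 14.6
```

```bash
python3 -m handwheel '[[[0,-0.6,0,0],[0,-1.2,0,0],[0,-1.2,0,0]]]' - 20
python3 -m handwheel '[[[0,0,0,0],[0,0,0,0],[0,0,0,0],[0,0,0,0],[0,0,0,0]]]' 50
python3 -m handwheel '[[[0,-10,0,0],[0,-30,0,0],[0,-60,0,0],[0,-100,0,0],[0,-140,0,0],[0,-140,0,0],[0,-140,0,0]]]'
python3 -m handwheel '[[[50,-140,-50,0],[100,-140,-100,0],[150,-140,-150,0],[200,-140,-200,0],[200,-140,-200,0],[200,-140,-200,0],[200,-140,-200,0],[200,-140,-200,0],[200,-140,-200,0]]]'
python3 - <<'E'
from h import *
plan([571.9,-8.7,300],67.15)
a=[]
for n in("top","scene"):
    c=viewer.read_camera(n);pickle.dump(c,open(n+"3.pkl","wb"));a.append(c["image"][:,:,::-1])
b=[cv2.resize(a[0][80:220,300:440],(400,400)),cv2.resize(a[1][120:280,200:360],(400,400))]
cv2.imwrite("pics/p3.png",np.hstack(b))
E
```

```text
clock: 8.85
ee_pos: [572.2, -9.4, 173.3]
eef_rot: [-0.693, 0.14, -0.14, 0.693]
force: [-1.0, -1.1, 5.5]
opening: 15.0
clock: 9.35
ee_pos: [572.0, -9.3, 172.8]
eef_rot: [-0.693, 0.14, -0.14, 0.693]
force: [0.2, 0.1, -1.2]
opening: 50.0
clock: 10.05
ee_pos: [572.5, -9.3, 314.4]
eef_rot: [-0.693, 0.139, -0.141, 0.693]
force: [0.2, 0.2, -0.4]
opening: 50.1
clock: 10.95
ee_pos: [633.9, -255.2, 434.4]
eef_rot: [-0.693, 0.142, -0.139, 0.693]
force: [0.3, -0.3, -0.4]
opening: 50.2
t 10.95 pos [ 633.9 -255.2  434.4] q [-0.38  0.76  1.46  2.27 -0.    0.02] zyaw 67.0 ydir [-0.005  0.002 -1.   ]
shift [-152.6  135.1  202.8] spin -0.1 or 179.9
```

View pics/p3.png

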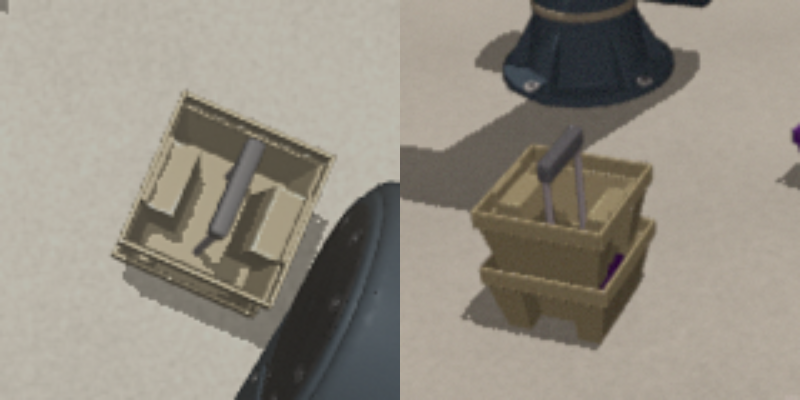

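```bash
python3 -m handwheel '[[[-50,60,-10,0],[-100,110,-30,0],[-100,110,-30,0],[-100,110,-30,0],[-100,110,-30,0]]]'
python3 - <<'E'
from h import *
s=ctrl.read_state();print(s["q"].round(3),s["ee_pos"].round(1))
c=viewer.read_camera("top");im=c["image"]
hsv=cv2.cvtColor(im,cv2.COLOR_RGB2HSV)
m=cv2.inRange(hsv,(14,55,40),(32,255,255));m[:,:100]=0;m[:80]=0
m=cv2.morphologyEx(m,cv2.MORPH_CLOSE,np.ones((5,5)))
for k in cv2.findContours(m,cv2.RETR_EXTERNAL,cv2.CHAIN_APPROX_NONE)[0]:
    if cv2.contourArea(k)<1000: continue
    for z in(82,152):print(k[:,0].mean(0).round(1),z,cv2.minAreaRect(ray(c,k[:,0],z)[:,:2].astype(np.float32)))
cv2.imwrite("pics/w4.png",np.hstack([cv2.resize(im[60:260,260:560,::-1],(600,400))]))
E
```

```text
clock: 11.55
ee_pos: [550.0, -243.5, 347.1]
eef_rot: [0.693, -0.138, 0.14, -0.693]
force: [0.6, -0.6, 1.0]
opening: 50.3
[-0.417  0.373  0.474  1.669  0.    -0.021] [ 550.  -243.5  347.1]
[482.2 190.9] 82 ((482.61676025390625, -285.22802734375), (139.01910400390625, 149.66358947753906), 27.206390380859375)
[482.2 190.9] 152 ((476.80224609375, -254.68917846679688), (129.2201385498047, 139.11402893066406), 27.206621170043945)
[377.7 151.3] 82 ((580.4437255859375, -17.381912231445312), (149.9188690185547, 163.85018920898438), 67.06780242919922)
[377.7 151.3] 152 ((567.733642578125, -5.7227935791015625), (139.35147094726562, 152.30081176757812), 67.06781768798828)
```

View pics/w4.png

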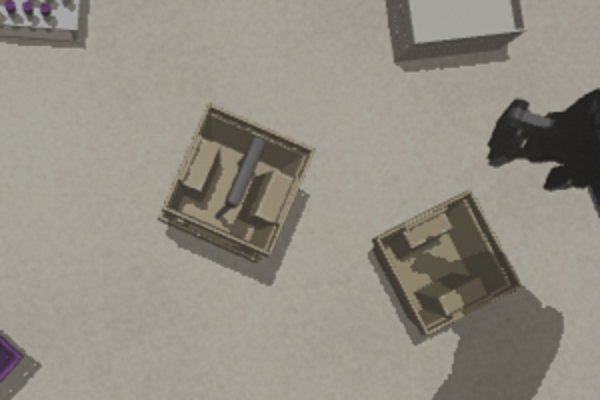

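```bash
python3 -c "
from bench import job;print(job.finish_job())"
```

```text
the job is handed in; nothing more can be done
None
```

The beige handle tote now stands crosswise on the tube tote's ledges, and the job was handed in at about 11.6 s. I picked it up by the handle bar, turned it 94° to line up with the tube tote, and lowered it in small steps until it touched. Then I eased off the load, opened the fingers and moved the arm clear.

**Height:** contact came with the tote 70 mm above its bench position, which is the ledge height. Measured force at the wrist was at most about 12 N, and the tote did not drop when released.

**Position:** the last top view shows the stack square at 67.1°, against 67.15° for the tube tote before. The upper tote is within about 3 mm of where the tube tote's centre was, and the play is 8 mm. The tube tote's own rim was mostly hidden, so I judged it unmoved from that alignment and did not measure it again.

**Level and bystander:** the scene view shows the tote level, by eye only. The empty tote is within 0.2 mm of where it started.

**Joint limits:** while retreating, one move asked for more than the arm could reach, and joints 3 and 4 read 1.46 and 2.27, the ends of their ranges. I moved back from there at once and saw no reading past a limit.

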